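Seat a deep-well plate against its stops

TASK

Slide the white deep-well plate along the table top, pushing it with the fingertips, until one of its long sides lies flat against the aluminium stop rail and its end is up against the end stop clamped to that rail. Only push it: do not pick it up or tip it. Leave the bottle, beaker, vial, cap, tape and timer where they stand.

Things in the scene. Friction and masses are not known exactly. Their poses are not given: they have to be found in the camera images.
- plate: the deep-well plate: a loose rectangular white plastic block with a grid of square wells in its top, 86 mm along its x, 128 mm along its y, 41 mm high, upright flat sides all round, about 0.25 kg; too wide to take between the fingers. Origin: centre of its underside; z up. Either of its two long sides may face the rail.
- rail: the stop rail: a straight aluminium bar fixed to the table left of the plate, running outward from the robot; 16 mm along its x, 240 mm along its y, 25 mm high. Origin: centre of its underside. +y points back towards the robot; the -x face, 8 mm from the origin, is the stop face. The plate starts on that side, up to 26 degrees askew. Low screw tabs on the other side only.
- end_stop: the end stop: an aluminium block clamped across the outer half of the rail, fixed, 80 to 110 mm from the rail's middle (varies). It stands out 40 mm from the stop face, is 16 mm thick along the rail, 31 mm high, with a dark screw head (top at 40 mm) over the rail. Same axes as the rail: the face to meet is its +y face, 8 mm from its origin. Origin on the table, 42 mm from the rail's centre line.
- loose_cap: bystander: a blue screw cap, 52 mm across, 30 mm high. Origin: centre of its underside.
- buffer_bottle: bystander: a small round bottle with a yellow cap, 50 mm across, 100 mm high. Origin: centre of its underside.
- small_beaker: bystander: a small glass beaker, 60 mm across, 60 mm high. Origin: centre of its underside.
- bench_timer: bystander: a bench timer lying on its back, 62 x 62 x 20 mm. Origin: centre of its underside.
- tape: bystander: a roll of brown tape lying flat, 96 mm across, 25 mm high. Origin: centre of its underside.
- small_vial: bystander: a vial with a black cap, 22 mm across, 54 mm high, on the other side of the rail. Origin: centre of its underside.
There are look-alikes about, which are no part of the job. Several things look just like the end_stop: the one meant starts farthest from the robot's base.

How it is judged:
By the outcome, as a careful person would: the job done as asked, in the order asked, and still so for the second after the job is handed in, with the robot touching nothing.
It also fails if it takes over 61 s, if anything falls off the work surface, if the arm or the gripper's body presses on something with over 40 N, if the wrist force passes 120 N, or if a joint passes its speed limit or range.

ROBOT

A 6-joint arm with a two-finger parallel gripper is mounted at the origin on the work surface; the furniture and walls round the work are solid. World frame = base frame: x ahead of the robot, y to its left, z up, the work surface at z = 0. Lengths are in mm, angles in degrees, forces in N, time in s.
With the tool pointing down it reaches from about 325 to 900 mm from the base axis. Payload 6.1 kg.
Tool frame: the origin (TCP) lies at the very end of the fingers, on their centre line; the grasp point (between the pads) lies robot.grip_depth behind it (robot.grip_depth is the distance from the TCP to the grasp point, in mm); z points along the fingers, y is the line along which they close (so a half turn about z gives the same grasp; the last joint's range is limited). The gripper opens to 87 mm and grips with 3 to 60 N. Pads are 19 mm wide; open, the fingers measure 117 mm over their backs; the gripper's body (75 mm by 190 mm) begins 51 mm behind the grasp point.
Start: joints at [-81.48, 12.628, 87.462, -0, 79.91, -7.225], TCP at [169.59, -601.544, 222.538] pointing down, gripper open.
Joint ranges: [-170.65, 170.65], [-52.31, 119.04], [5.05, 147.46], [-71.25, 251.25], [11.57, 151.72], [-153.62, 153.62]. Speed limits (degrees/s): [147.25, 147.25, 172.46, 180, 180, 180].

INTERFACE

Orientations are given as [roll, pitch, yaw] about the fixed x, y, z axes, in that order (R = Rz(yaw) Ry(pitch) Rx(roll)).
In Python, from workcell import robot gives the robot as it stands.
- The arm moves only by the tool servo_tool, never from a script. Its argument "rows" is a list of rows, each an object of numbers: "tx", "ty", "tz": the shift along the tool's x, y, z in mm; "twist": the turn about the tool's z in degrees; "hand": the closure in counts, from 0 (fully open) to 255 (shut). A call has exactly 5 rows; each row shifts and turns the commanded pose from where the row before left it, along the tool's axes as they then stand; what a row does not reach is not made up. A row lasts 1/12 s, in which the tool goes at most 41.7 mm and 7.16 degrees, less where a joint would pass 70% of its speed; a pose out of reach is approached as far as the arm can. A call is refused whole if a number of a shift passes 41.7 or a number of a turn 7.16, either way. A call with a gripper value outside its range is refused whole. The fingers move at their own pace and stop on an object; "squeeze" is the grip in N (left out, the last holds). Time passes only in rows, so rows that do not move let the fingers close, or fill a call up. It gives the time, the measured TCP pose, the force, the opening and the grip force at its end, in the units of the state.
- robot.observe(): the state, without advancing time (a new reading comes with each control period).
- robot.capture(name): name is "side" or "top" or "wrist"; returns (picture, depth): 480x640x3 uint8, red, green, blue; 480x640 float32, mm along the optical axis (not along the pixel's ray), 0 where there is no reading.
- robot.camera_params(name): a dict with "mtx" (3x3 intrinsics, pixels), "rvec" (rotation vector, rad) and "tvec" (3), from world to camera coordinates, as OpenCV has them. Camera axes: x right, y down, z forward; pixel columns grow to the right and rows downward; lengths in mm; the calibration is good to about 2 mm. A picture is of the moment at which its call begins: read the wrist's pose just before it. camera_params takes no time and is no camera call; for the wrist camera it gives the pose at the moment of the call.
- robot.hand_in(): hands the job in; it is judged then, once.
The state is a dict: "time": time; "joints": joint angles; "qvel": joint speeds; "effort": joint torques, N m; "eef_pos": TCP position; "ee_rot": TCP orientation; "contact_force": force on the tool from outside, world axes, zero at the start; "torque": the same for the moment, N m; "width": finger opening in mm; "grip_force": force on a finger pad.
Only numpy, scipy, OpenCV 4.12 (cv2) and the standard library are available. Lean on these libraries where they do the work, as an engineer would, in place of code of your own. Each camera call takes 0.05 s, during which the arm holds its last target. There are 200 camera calls.

## Working session

There is one attempt and no reset: what is moved stays moved. The work goes in short steps, Python scripts to look and compute and a tool call to move; the robot and the scene stay as the last step left them, time stands still between calls to the robot, and variables do not carry over. Pictures are saved under pics/ and viewed, at most 13 in all, crops included, and the job is handed in when it is done.

Besides the shell and the picture viewer there is one more tool, called after ">>>" as name([rows], argument=value, ...), one row to a line, values as JSON. servo_tool: Moves the arm, as the interface text tells. Its arguments: {"type":"object","properties":{"rows":{"type":"array","items":{"type":"object","properties":{"tx":{"type":"number"},"ty":{"type":"number"},"tz":{"type":"number"},"twist":{"type":"number"},"hand":{"type":"number"}}}},"squeeze":{"type":"number"}},"required":["rows"]}

```bash
mkdir -p pics
cat > h.py <<'E'
import numpy as np,cv2
from workcell import robot
def cap(n,f=None):
    p=robot.camera_params(n); im,d=robot.capture(n); b=cv2.cvtColor(im,cv2.COLOR_RGB2BGR)
    if f: cv2.imwrite('pics/'+f,b)
    return b,d,p
def ray(p,uv,z):
    uv=np.atleast_2d(np.float32(uv)); K=np.array(p['mtx']);R=cv2.Rodrigues(np.array(p['rvec'],float))[0];t=np.array(p['tvec'],float).ravel()
    c=-R.T@t; v=(np.c_[uv,np.ones(len(uv))]@np.linalg.inv(K).T)@R
    return c+v*((z-c[2])/v[:,2])[:,None]
def pts(p,d):
    K=np.array(p['mtx']);R=cv2.Rodrigues(np.array(p['rvec'],float))[0];t=np.array(p['tvec'],float).ravel()
    v,u=np.mgrid[:480,:640]; P=np.stack([(u-K[0,2])/K[0,0]*d,(v-K[1,2])/K[1,1]*d,d],-1)
    return (P-t)@R
E
python3 - <<'E'
from h import *
s=robot.observe();print(s['time'],s['eef_pos'],s['ee_rot'],robot.grip_depth)
cap('top','t1.png');cap('side','s1.png')
E
```

```text
0.0 [ 169.49554558 -600.95515388  221.46534501] [-1.79894368e+02 -1.08227177e-02  1.57487735e+01] 18.700000000000003
```

View pics/t1.png

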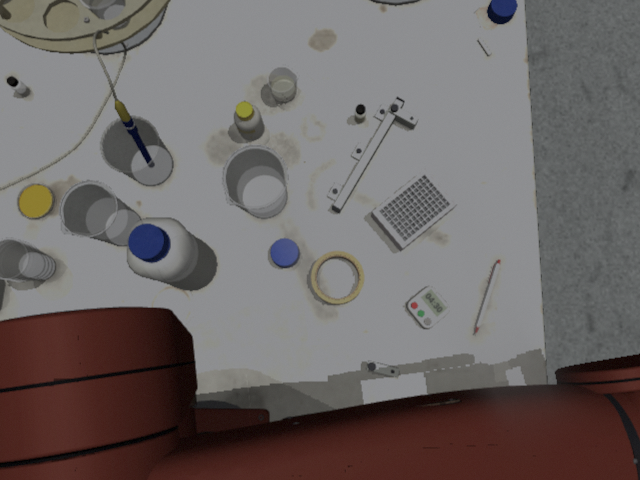

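View pics/s1.png

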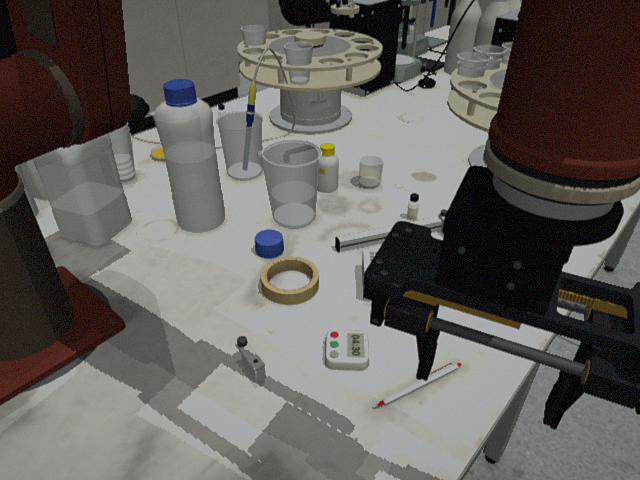

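Top view: the rail runs (337,207)–(397,105). Candidates for the end stop are the block at the rail's outer end (404,113) and a loose look-alike near the robot at (380,368). The one at (404,113) is farthest from the base and clamped to the rail, so it fits. The plate is at (413,210), the tape at (337,277), the timer at (427,307).

```bash
cat >> h.py <<'E'
def measure(n='top',f=None):
    b,d,p=cap(n,f); W=pts(p,d); return b,d,p,W
def rect(W,m):
    q=W[m][:,:2].astype(np.float32); r=cv2.minAreaRect(q); return r,cv2.boxPoints(r)
E
python3 - <<'E'
from h import *
b,d,p,W=measure()
np.set_printoptions(precision=1,suppress=True)
v,u=np.mgrid[:480,:640]
c=cv2.resize(b[80:260,310:480],None,fx=3.3,fy=3.3,interpolation=cv2.INTER_CUBIC);cv2.imwrite('pics/c1.png',c)
def reg(name,x0,x1,y0,y1,z0,z1):
    m=(u>=x0)&(u<x1)&(v>=y0)&(v<y1)&(d>0)&(W[...,2]>z0)&(W[...,2]<z1)
    m=cv2.morphologyEx(m.astype(np.uint8),cv2.MORPH_OPEN,np.ones((2,2)))>0
    r,bx=rect(W,m);print(name,m.sum(),np.median(W[m],0),r[1:],bx.ravel())
reg('plate',365,465,165,255,34,48)
reg('rail',325,402,95,215,20,28)
reg('estop',390,425,90,135,27,34)
reg('tape',300,370,240,310,15,35);reg('timer',400,450,280,335,12,30)
reg('cap',265,305,230,275,20,40);reg('vial',350,370,98,128,40,70)
for n,uv,z in [('railA',[[332,203],[341,208],[391,103],[398,98]],25),('plate',[[372,211],[402,247],[454,207],[424,172]],41)]: print(n,ray(p,uv,z))
for uv in [(250,350),(450,150),(340,240)]: print(W[uv[1],uv[0]])
E
```

```text
plate 2822 [ 455.7 -359.5   38.7] ((102.52898406982422, 348.51763916015625), 47.950958251953125) [ 221.9 -217.8  480.7 -451.3  549.4 -375.1  290.6 -141.7]
rail 932 [ 551.9 -272.6   24.2] ((77.79393005371094, 462.3382568359375), 74.07203674316406) [ 221.9 -217.8  666.5 -344.7  687.8 -269.9  243.2 -143. ]
estop 180 [ 632.2 -348.7   30.3] ((52.02214431762695, 446.573974609375), 69.28764343261719) [ 221.9 -217.8  639.6 -375.8  658.  -327.1  240.3 -169.2]
tape 831 [ 331.3 -221.3   23.7] ((93.9334487915039, 146.9751739501953), 62.69501495361328) [ 221.9 -217.8  352.5 -285.3  395.6 -201.8  265.  -134.4]
timer 1121 [ 280.4 -383.    17.7] ((65.09578704833984, 208.0587615966797), 29.943525314331055) [ 165.5 -250.3  269.3 -430.6  325.7 -398.1  221.9 -217.8]
cap 637 [ 375.2 -127.5   30. ] ((201.98086547851562, 50.341732025146484), 22.384721755981445) [ 202.7 -171.3  221.9 -217.8  408.7 -140.9  389.5  -94.4]
vial 83 [ 637.3 -262.8   51.5] ((17.012208938598633, 448.3928527832031), 82.55201721191406) [ 221.9 -217.8  666.5 -276.   668.7 -259.1  224.1 -201. ]
railA [[ 467.8 -210.2   25. ]
 [ 458.5 -226.6   25. ]
 [ 660.4 -320.    25. ]
 [ 670.3 -333.3   25. ]]
plate [[ 449.5 -281.8   41. ]
 [ 384.6 -334.2   41. ]
 [ 457.1 -427.9   41. ]
 [ 521.7 -376.1   41. ]]
[203.5 -64.4  -0.1]
[ 577.1 -432.5   -1.3]
[ 404.  -225.1   -1.7]
```

View pics/c1.png

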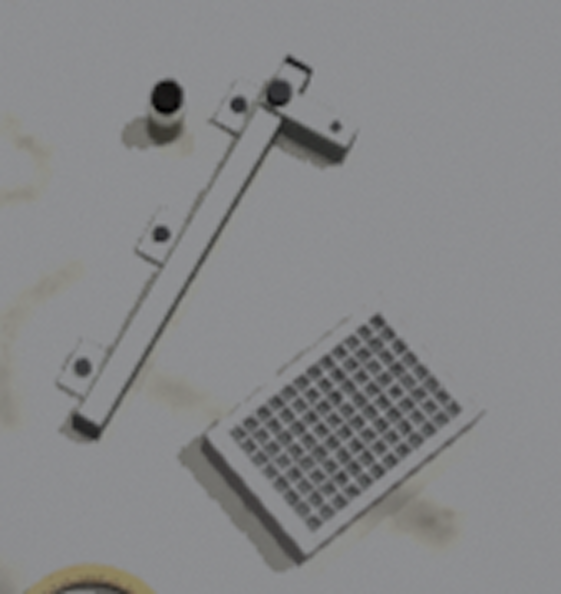

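The enlarged crop confirms the end stop: clamped across the rail's outer end at crop (310,110), with a dark screw head over the rail at (279,92). The plate is askew, its upper-left long side facing the rail. Now I'll clean up the numbers.

```bash
cat >> h.py <<'E'
v_,u_=np.mgrid[:480,:640]
def reg(W,d,x0,x1,y0,y1,z0,z1):
    m=((u_>=x0)&(u_<x1)&(v_>=y0)&(v_<y1)&(d>0)&(W[...,2]>z0)&(W[...,2]<z1)).astype(np.uint8)
    n,l,s,_=cv2.connectedComponentsWithStats(m); k=1+np.argmax(s[1:,4]); return l==k
E
python3 - <<'E'
from h import *
np.set_printoptions(precision=1,suppress=True)
b,d,p,W=measure()
for n,a in dict(plate=(365,465,165,255,34,48),rail=(325,396,102,215,19,29),estop=(392,425,100,135,27,35),tape=(300,370,240,310,15,35),timer=(400,450,280,335,12,30),cap=(265,305,230,275,20,40)).items():
    r,bx=rect(W,reg(W,d,*a));print(n,np.array(r[0]),r[1:],bx.ravel())
m=reg(W,d,325,396,102,215,19,29);print(cv2.fitLine(W[m][:,:2].astype(np.float32),cv2.DIST_L2,0,.01,.01).ravel())
E
```

```text
plate [ 457.6 -357.5] ((86.806396484375, 129.28619384765625), 39.30557632446289) [ 383.  -335.   464.9 -435.   532.1 -380.   450.2 -280. ]
rail [ 550.1 -269.3] ((16.605022430419922, 212.90293884277344), 60.20109176635742) [ 453.6 -223.6  638.3 -329.4  646.6 -315.   461.8 -209.2]
estop [ 635.1 -344.7] ((48.52516555786133, 17.367862701416016), 60.66454315185547) [ 615.7 -361.6  630.8 -370.1  654.6 -327.8  639.5 -319.3]
tape [ 333.6 -220.3] ((94.00234985351562, 94.31146240234375), 27.08761215209961) [ 270.3 -199.7  313.3 -283.7  396.9 -240.9  354.  -156.9]
timer [ 282.3 -381.4] ((60.388031005859375, 60.46043395996094), 39.55959701538086) [ 239.8 -377.4  278.3 -424.   324.8 -385.5  286.3 -338.9]
cap [ 377.6 -125.5] ((50.28145217895508, 48.98573684692383), 1.2300820350646973) [ 351.9 -101.5  353.  -150.5  403.2 -149.4  402.2 -100.4]
[   0.9   -0.5  549.1 -269. ]
```

>>> servo_tool([
  {"twist": -6.35, "hand": 0},
  {"twist": -6.35},
  {"twist": -6.35},
  {"twist": -6.35},
  {"twist": -6.35},
])

```text
validation failed for argument at $.ro...
```

>>> servo_tool([
  {"twist": -6.35},
  {"twist": -6.35},
  {"tx": 20, "ty": 10},
  {"tx": 27, "ty": 14},
  {"tx": 27, "ty": 14},
])

```text
validation failed for argument at $.ro...
```

>>> servo_tool([
  {"tx": 27, "ty": 14},
  {"tx": 27, "ty": 14},
  {"tx": 27, "ty": 14, "tz": 20},
  {"tx": 27, "ty": 14, "tz": 20},
  {"tx": 27, "ty": 14, "tz": 20},
])

```text
validation failed for argument at $.ro...
```

>>> servo_tool([
  {"tx": 27, "ty": 14, "tz": 20},
  {"tx": 20, "ty": 12, "tz": 20},
  {"tx": 12, "ty": 5},
  {},
  {},
])

```text
validation failed for argument at $.ro...
```

```bash
cat >> h.py <<'E'
o=np.array([.868,-.497]);nn=np.array([.497,.868])
def st():
    s=robot.observe();P=s['eef_pos'];print('t %.2f'%s['time'],'pos',P.round(1),'rot',np.round(s['ee_rot'],2),'s,n',np.round([P[:2]@o,P[:2]@nn],1),'F',np.round(s['contact_force'],1),'w %.1f'%s['width'],'j',np.round(s['joints'],0))
E
python3 -c "
from h import *
st();b,d,p=cap('wrist','w1.png')"
```

```text
t 0.20 pos [ 169.5 -601.2  221.8] rot [-1.7993e+02 -1.0000e-02  1.5740e+01] s,n [ 445.9 -437.6] F [-0.6  0.2 -0.1] w 87.2 j [-81.  13.  88.  -0.  80.  -7.]
```

View pics/w1.png

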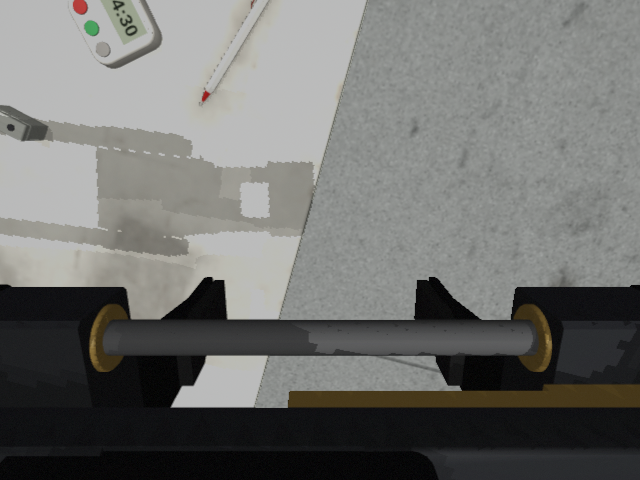

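The calls were refused: every row needs all five numbers. The arm has not moved; the wrist view shows the timer (115,30) and pen from the start pose.

>>> servo_tool([
  {"tx": 0, "ty": 0, "tz": 0, "twist": -6.35, "hand": 0},
  {"tx": 0, "ty": 0, "tz": 0, "twist": -6.35, "hand": 0},
  {"tx": 0, "ty": 0, "tz": 0, "twist": -6.35, "hand": 0},
  {"tx": 0, "ty": 0, "tz": 0, "twist": -6.35, "hand": 0},
  {"tx": 0, "ty": 0, "tz": 0, "twist": -6.35, "hand": 0},
])

```text
time: 0.67
eef_pos: [169.6, -601.4, 222.3]
ee_rot: [-180.0, -0.0, 47.8]
contact_force: [0.8, 0.1, -0.8]
width: 87.3
grip_force: 0.0
```

>>> servo_tool([
  {"tx": 0, "ty": 0, "tz": 0, "twist": -6.35, "hand": 0},
  {"tx": 0, "ty": 0, "tz": 0, "twist": -6.35, "hand": 0},
  {"tx": 20, "ty": 10, "tz": 0, "twist": 0, "hand": 0},
  {"tx": 27, "ty": 14, "tz": 0, "twist": 0, "hand": 0},
  {"tx": 27, "ty": 14, "tz": 0, "twist": 0, "hand": 0},
])

```text
time: 1.08
eef_pos: [239.4, -555.9, 222.3]
ee_rot: [-180.0, -0.0, 60.1]
contact_force: [1.0, -0.1, -0.5]
width: 86.8
grip_force: 0.0
```

>>> servo_tool([
  {"tx": 27, "ty": 14, "tz": 0, "twist": 0, "hand": 0},
  {"tx": 27, "ty": 14, "tz": 0, "twist": 0, "hand": 0},
  {"tx": 27, "ty": 14, "tz": 20, "twist": 0, "hand": 0},
  {"tx": 27, "ty": 14, "tz": 20, "twist": 0, "hand": 0},
  {"tx": 27, "ty": 14, "tz": 20, "twist": 0, "hand": 0},
])

```text
time: 1.5
eef_pos: [368.5, -473.2, 162.4]
ee_rot: [179.9, 0.0, 60.2]
contact_force: [0.2, -0.5, 0.6]
width: 87.1
grip_force: 0.0
```

>>> servo_tool([
  {"tx": 27, "ty": 14, "tz": 20, "twist": 0, "hand": 0},
  {"tx": 20, "ty": 12, "tz": 20, "twist": 0, "hand": 0},
  {"tx": 12, "ty": 5, "tz": 0, "twist": 0, "hand": 0},
  {"tx": 0, "ty": 0, "tz": 0, "twist": 0, "hand": 0},
  {"tx": 0, "ty": 0, "tz": 0, "twist": 0, "hand": 0},
])

```text
time: 1.92
eef_pos: [423.7, -438.4, 123.4]
ee_rot: [180.0, 0.0, 60.3]
contact_force: [0.2, -0.7, -0.3]
width: 86.8
grip_force: 0.0
```

```bash
python3 -c "
from h import *
st();b,d,p=cap('wrist','w2.png')"
```

```text
t 1.92 pos [ 423.7 -438.4  123.4] rot [1.7997e+02 5.0000e-02 6.0280e+01] s,n [ 585.6 -170. ] F [ 0.2 -0.7 -0.3] w 86.8 j [-53.  16.  95.  -0.  69. -24.]
```

View pics/w2.png

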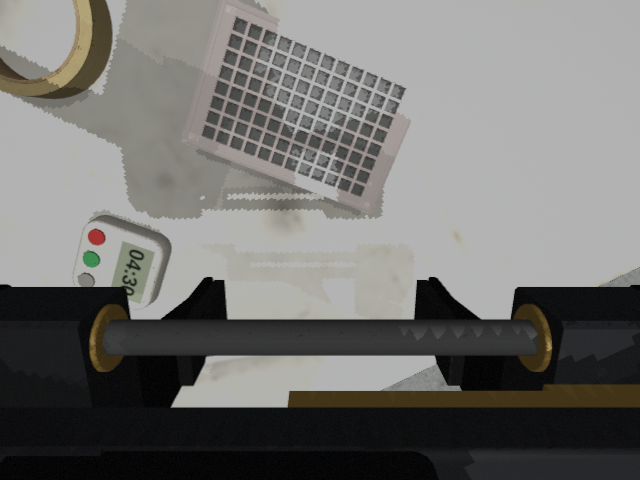

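The wrist view shows the plate ahead of the open fingers, near corner at (375,212). The timer (120,260) is clear to the left. I'll shift inwards so that the outer finger takes that corner, then lower and push.

>>> servo_tool([
  {"tx": 0, "ty": -9, "tz": 10, "twist": 0, "hand": 0},
  {"tx": 0, "ty": -8, "tz": 20, "twist": 0, "hand": 0},
  {"tx": 0, "ty": 0, "tz": 25, "twist": 0, "hand": 0},
  {"tx": 0, "ty": 0, "tz": 25, "twist": 0, "hand": 0},
  {"tx": 0, "ty": 0, "tz": 15, "twist": 0, "hand": 0},
])

```text
time: 2.38
eef_pos: [407.0, -430.8, 26.9]
ee_rot: [180.0, 0.0, 60.1]
contact_force: [-0.0, 0.8, -0.2]
width: 87.0
grip_force: 0.0
```

>>> servo_tool([
  {"tx": 0, "ty": 0, "tz": 8, "twist": 0, "hand": 0},
  {"tx": 0, "ty": 0, "tz": 5, "twist": 0, "hand": 0},
  {"tx": 3, "ty": 0, "tz": 0, "twist": 0, "hand": 0},
  {"tx": 6, "ty": 0, "tz": 0, "twist": 0, "hand": 0},
  {"tx": 6, "ty": 0, "tz": 0, "twist": 0, "hand": 0},
])

```text
time: 2.8
eef_pos: [417.0, -417.7, 16.2]
ee_rot: [179.8, 0.1, 60.2]
contact_force: [-0.1, -1.3, -0.9]
width: 86.8
grip_force: 0.6
```

>>> servo_tool([
  {"tx": 6, "ty": 0, "tz": 0, "twist": 0, "hand": 0},
  {"tx": 6, "ty": 0, "tz": 0, "twist": 0, "hand": 0},
  {"tx": 6, "ty": 0, "tz": 0, "twist": 0, "hand": 0},
  {"tx": 6, "ty": 0, "tz": 0, "twist": 0, "hand": 0},
  {"tx": 6, "ty": 0, "tz": 0, "twist": 0, "hand": 0},
])

```text
time: 3.22
eef_pos: [431.8, -390.4, 15.1]
ee_rot: [179.9, 0.0, 60.2]
contact_force: [0.1, -2.9, 0.5]
width: 86.9
grip_force: 1.1
```

>>> servo_tool([
  {"tx": 5, "ty": 0, "tz": 0, "twist": 0, "hand": 0},
  {"tx": 5, "ty": 0, "tz": 0, "twist": 0, "hand": 0},
  {"tx": 4, "ty": 0, "tz": 0, "twist": 0, "hand": 0},
  {"tx": 3, "ty": 0, "tz": 0, "twist": 0, "hand": 0},
  {"tx": 0, "ty": 0, "tz": 0, "twist": 0, "hand": 0},
])

```text
time: 3.63
eef_pos: [439.5, -374.8, 14.2]
ee_rot: [-179.9, -0.0, 60.2]
contact_force: [0.5, 0.1, 0.6]
width: 87.2
grip_force: 0.0
```

```bash
cat >> h.py <<'E'
def plate(x0=360,x1=470,y0=100,y1=255):
    b,d,p,W=measure(); m=reg(W,d,x0,x1,y0,y1,34,48); r,bx=rect(W,m)
    print('plate',np.round(r[0],1),np.round(r[1],1),'ang %.1f'%r[2],'corners s,n:',np.round(np.c_[bx@o,bx@nn],1).tolist()); return b,d,p,W
E
python3 -c "
from h import *
st();b,*_=plate();cv2.imwrite('pics/c2.png',cv2.resize(b[80:280,300:480],None,fx=3,fy=3))"
```

```text
t 3.63 pos [ 439.5 -374.8   14.2] rot [-1.7993e+02 -4.0000e-02  6.0230e+01] s,n [ 567.7 -106.9] F [0.5 0.1 0.6] w 87.2 j [-48.  20. 103.   0.  57. -19.]
plate [ 504.2 -344.9] [42.8 30.5] ang 45.3 corners s,n: [[588.8, -65.6], [618.3, -73.4], [629.3, -32.1], [599.8, -24.2]]
```

View pics/c2.png

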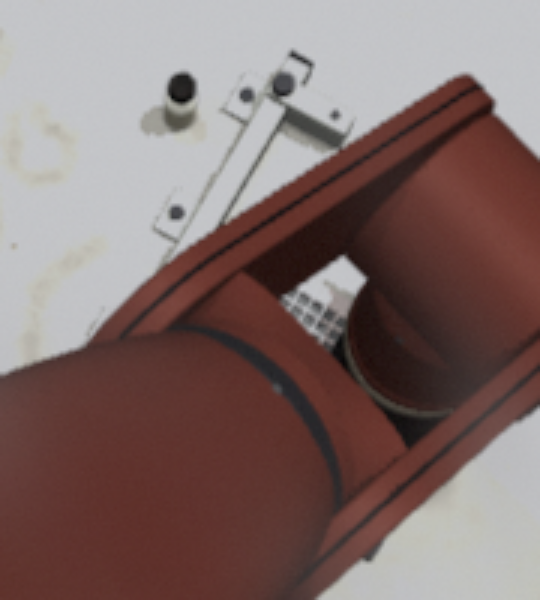

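The arm hides the plate from above, so I'll use the wrist camera's depth instead.

```bash
cat >> h.py <<'E'
def wplate(f=None):
    b,d,p=cap('wrist',f); W=pts(p,d); m=reg(W,d,0,640,0,290,35,47); q=W[m]; r,bx=rect(W,m)
    print('wplate',m.sum(),np.round(r[1],1),'ang %.1f'%r[2],'corners s,n:',np.round(np.c_[bx@o,bx@nn],1).tolist())
    m=reg(W,d,0,640,0,290,19,29); r,bx=rect(W,m); print('rail?',m.sum(),np.round(r[1],1),'ang %.1f'%r[2],np.round(np.c_[bx@o,bx@nn],1).tolist())
E
python3 -c "
from h import *
wplate('w3.png')"
```

```text
wplate 76466 [ 85.8 129.3] ang 58.4 corners s,n: [[492.0, -90.6], [621.2, -94.7], [624.0, -8.9], [494.7, -4.7]]
rail? 1088 [43.5  6.4] ang 47.7 [[436.1, -57.8], [442.3, -59.2], [451.7, -16.7], [445.5, -15.4]]
```

View pics/w3.png

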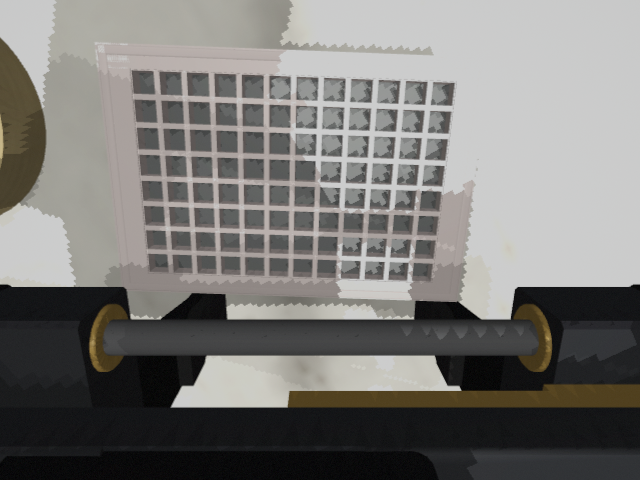

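The wrist view and depth show the plate now within 2° of the rail, spanning s=492–624 (coordinate along the rail). It still needs about 40 mm towards the rail.

>>> servo_tool([
  {"tx": 5, "ty": 0, "tz": 0, "twist": 0, "hand": 0},
  {"tx": 6, "ty": 0, "tz": 0, "twist": 0, "hand": 0},
  {"tx": 6, "ty": 0, "tz": 0, "twist": 0, "hand": 0},
  {"tx": 6, "ty": 0, "tz": 0, "twist": 0, "hand": 0},
  {"tx": 6, "ty": 0, "tz": 0, "twist": 0, "hand": 0},
])

```text
time: 4.15
eef_pos: [454.0, -349.8, 14.3]
ee_rot: [-180.0, -0.0, 60.2]
contact_force: [-0.7, -0.0, -0.8]
width: 87.3
grip_force: 0.6
```

>>> servo_tool([
  {"tx": 3, "ty": 0, "tz": 0, "twist": 0, "hand": 0},
  {"tx": 2, "ty": 0, "tz": 0, "twist": 0, "hand": 0},
  {"tx": 1.5, "ty": 0, "tz": 0, "twist": 0, "hand": 0},
  {"tx": 1.5, "ty": 0, "tz": 0, "twist": 0, "hand": 0},
  {"tx": 1, "ty": 0, "tz": 0, "twist": 0, "hand": 0},
])

```text
time: 4.57
eef_pos: [458.4, -342.9, 14.6]
ee_rot: [180.0, 0.0, 60.2]
contact_force: [-1.2, -1.2, -1.0]
width: 87.2
grip_force: 0.7
```

>>> servo_tool([
  {"tx": 1, "ty": 0, "tz": 0, "twist": 0, "hand": 0},
  {"tx": 1, "ty": 0, "tz": 0, "twist": 0, "hand": 0},
  {"tx": 0.5, "ty": 0, "tz": 0, "twist": 0, "hand": 0},
  {"tx": 0, "ty": 0, "tz": 0, "twist": 0, "hand": 0},
  {"tx": 0, "ty": 0, "tz": 0, "twist": 0, "hand": 0},
])

```text
time: 4.98
eef_pos: [459.6, -340.7, 14.6]
ee_rot: [180.0, -0.0, 60.2]
contact_force: [-1.1, -0.9, -1.2]
width: 87.3
grip_force: 0.3
```

```bash
python3 -c "
from h import *
st();wplate('w4.png')"
```

```text
t 4.98 pos [ 459.6 -340.7   14.6] rot [ 1.800e+02 -1.000e-02  6.019e+01] s,n [568.3 -67.3] F [-1.1 -0.9 -1.2] w 87.3 j [-44.  19. 104.   0.  57. -15.]
wplate 72829 [ 81.6 129.5] ang 60.2 corners s,n: [[492.8, -51.5], [622.4, -51.5], [622.4, 30.1], [492.8, 30.2]]
rail? 22102 [ 16.6 183.2] ang 60.2 [[505.6, 30.4], [688.8, 30.4], [688.8, 47.0], [505.6, 47.1]]
```

>>> servo_tool([
  {"tx": 0.7, "ty": 0, "tz": 0, "twist": 0, "hand": 0},
  {"tx": 0.7, "ty": 0, "tz": 0, "twist": 0, "hand": 0},
  {"tx": 0.6, "ty": 0, "tz": 0, "twist": 0, "hand": 0},
  {"tx": 0, "ty": 0, "tz": 0, "twist": 0, "hand": 0},
  {"tx": 0, "ty": 0, "tz": 0, "twist": 0, "hand": 0},
])

```text
time: 5.45
eef_pos: [460.0, -340.1, 14.7]
ee_rot: [180.0, 0.1, 60.2]
contact_force: [-4.0, -5.1, -0.4]
width: 86.8
grip_force: 3.1
```

>>> servo_tool([
  {"tx": 0.6, "ty": 0, "tz": 0, "twist": 0, "hand": 0},
  {"tx": 0.6, "ty": 0, "tz": 0, "twist": 0, "hand": 0},
  {"tx": 0.3, "ty": 0, "tz": 0, "twist": 0, "hand": 0},
  {"tx": 0, "ty": 0, "tz": 0, "twist": 0, "hand": 0},
  {"tx": 0, "ty": 0, "tz": 0, "twist": 0, "hand": 0},
])

```text
time: 5.87
eef_pos: [460.1, -340.0, 14.9]
ee_rot: [180.0, 0.2, 60.2]
contact_force: [-6.7, -9.1, -0.4]
width: 86.9
grip_force: 5.7
```

Both rows met a rising force (11 N), so the plate is flush on the rail. Now I'll retreat, lift, and check the clearances for the end push.

>>> servo_tool([
  {"tx": -5, "ty": 0, "tz": 0, "twist": 0, "hand": 0},
  {"tx": -10, "ty": 0, "tz": 0, "twist": 0, "hand": 0},
  {"tx": -10, "ty": 0, "tz": -20, "twist": 0, "hand": 0},
  {"tx": 0, "ty": 0, "tz": -35, "twist": 0, "hand": 0},
  {"tx": 0, "ty": 0, "tz": -35, "twist": 0, "hand": 0},
])

```text
time: 6.28
eef_pos: [447.5, -358.8, 104.0]
ee_rot: [-179.8, -0.1, 60.1]
contact_force: [1.6, -0.3, 0.6]
width: 87.0
grip_force: 0.0
```

>>> servo_tool([
  {"tx": -30, "ty": -10, "tz": -20, "twist": 6.92, "hand": 110},
  {"tx": 0, "ty": 0, "tz": 0, "twist": 6.92, "hand": 150},
  {"tx": 0, "ty": 0, "tz": 0, "twist": 6.92, "hand": 150},
  {"tx": 0, "ty": 0, "tz": 0, "twist": 6.92, "hand": 150},
  {"tx": 0, "ty": 0, "tz": 0, "twist": 6.92, "hand": 150},
])

```text
time: 6.7
eef_pos: [425.2, -380.7, 124.9]
ee_rot: [180.0, -0.0, 25.2]
contact_force: [-0.2, -0.2, -0.3]
width: 61.5
grip_force: 0.0
```

>>> servo_tool([
  {"tx": 0, "ty": 0, "tz": 0, "twist": 6.92, "hand": 150},
  {"tx": 0, "ty": 0, "tz": 0, "twist": 6.92, "hand": 150},
  {"tx": 0, "ty": 0, "tz": 0, "twist": 6.92, "hand": 150},
  {"tx": 0, "ty": 0, "tz": 0, "twist": 6.92, "hand": 150},
  {"tx": 0, "ty": 0, "tz": 0, "twist": 6.92, "hand": 150},
])

```text
time: 7.12
eef_pos: [425.3, -380.5, 124.6]
ee_rot: [-180.0, -0.0, -9.3]
contact_force: [-0.2, -0.8, -0.9]
width: 37.0
grip_force: 0.0
```

>>> servo_tool([
  {"tx": 0, "ty": 0, "tz": 0, "twist": 6.92, "hand": 150},
  {"tx": 0, "ty": 0, "tz": 0, "twist": 6.92, "hand": 150},
  {"tx": 0, "ty": 0, "tz": 0, "twist": 6.92, "hand": 150},
  {"tx": 0, "ty": 0, "tz": 0, "twist": 0, "hand": 150},
  {"tx": 0, "ty": 0, "tz": 0, "twist": 0, "hand": 150},
])

```text
time: 7.53
eef_pos: [425.3, -380.5, 124.5]
ee_rot: [-180.0, -0.0, -29.6]
contact_force: [0.2, 0.6, 0.5]
width: 35.7
grip_force: 0.0
```

```bash
python3 -c "
from h import *
st();wplate('w5.png')
b,d,p,W=measure('top','t5.png')
m=reg(W,d,215,295,135,225,60,250);r,bx=rect(W,m);print('beaker',r,W[m][:,2].max(),np.round(np.c_[bx@o,bx@nn]).tolist())
m=reg(W,d,300,370,240,310,15,35);r,bx=rect(W,m);print('tape',(np.array(r[0])@o,np.array(r[0])@nn),r[1])
"
```

```text
t 7.53 pos [ 425.3 -380.5  124.5] rot [-179.98   -0.    -29.56] s,n [ 558.3 -118.9] F [0.2 0.6 0.5] w 35.7 j [-50.  10. 101.   0.  69.  70.]
wplate 16846 [87.2 96.1] ang 60.4 corners s,n: [[525.4, -56.4], [621.5, -56.1], [621.2, 31.2], [525.1, 30.8]]
rail? 5471 [ 17.6 190.4] ang 60.2 [[519.8, 29.5], [710.3, 29.4], [710.3, 47.0], [519.9, 47.1]]
beaker ((485.5318908691406, -84.75322723388672), (109.01478576660156, 108.66250610351562), 0.7257391214370728) 150.22365067266594 [[389.0, 187.0], [444.0, 93.0], [538.0, 149.0], [483.0, 242.0]]Traceback (most recent call last):
  File "<string>", line 6, in <module>
    m=reg(W,d,300,370,240,310,15,35);r,bx=rect(W,m);print('tape',(np.array(r[0])@o,np.array(r[0])@nn),r[1])
  File "h.py", line 22, in reg
    n,l,s,_=cv2.connectedComponentsWithStats(m); k=1+np.argmax(s[1:,4]); return l==k
                                                     ~~~~~~~~~^^^^^^^^^
    return _wrapfunc(a, 'argmax', axis=axis, out=out, **kwds)
    return bound(*args, **kwds)
ValueError: attempt to get argmax of an empty sequence
```

View pics/t5.png

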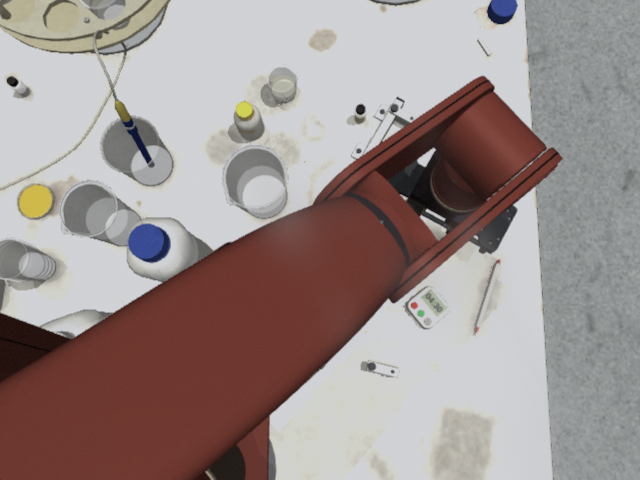

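The picture shows the arm over the plate, everything else in place. Before swinging the arm left, I'll check its height over the tall bottle.

```bash
python3 -c "
from h import *
b,d,p,W=measure()
for x,y in [(150,243),(170,260),(200,330),(250,300),(300,270),(350,230),(330,215),(380,200),(240,185)]: print((x,y),W[y,x].round(),'r %.0f'%np.hypot(*W[y,x,:2]))
"
```

```text
(150, 243) [352.  39. 275.] r 354
(170, 260) [333.  20. 240.] r 334
(200, 330) [ 228. -127.  672.] r 261
(250, 300) [ 249. -157.  654.] r 295
(300, 270) [ 274. -191.  630.] r 334
(350, 230) [ 310. -229.  599.] r 386
(330, 215) [ 323. -213.  597.] r 387
(380, 200) [ 342. -256.  571.] r 427
(240, 185) [492. -47.  60.] r 494
```

>>> servo_tool([
  {"tx": -17, "ty": -20, "tz": 0, "twist": 0.25, "hand": 150},
  {"tx": -20, "ty": -25, "tz": 0, "twist": 0, "hand": 150},
  {"tx": -20, "ty": -25, "tz": 0, "twist": 0, "hand": 150},
  {"tx": -20, "ty": -25, "tz": 0, "twist": 0, "hand": 150},
  {"tx": -10, "ty": -15, "tz": 0, "twist": 0, "hand": 150},
])

```text
time: 8.1
eef_pos: [403.8, -238.7, 124.0]
ee_rot: [-179.9, 0.1, -29.9]
contact_force: [-0.9, 0.9, -0.3]
width: 36.0
grip_force: 0.0
```

>>> servo_tool([
  {"tx": 0, "ty": 0, "tz": 20, "twist": 0, "hand": 150},
  {"tx": 0, "ty": 0, "tz": 20, "twist": 0, "hand": 150},
  {"tx": 0, "ty": 0, "tz": 20, "twist": 0, "hand": 150},
  {"tx": 0, "ty": 0, "tz": 0, "twist": 0, "hand": 150},
  {"tx": 0, "ty": 0, "tz": 0, "twist": 0, "hand": 150},
])

```text
time: 8.52
eef_pos: [404.1, -240.9, 63.8]
ee_rot: [-180.0, 0.2, -29.9]
contact_force: [-0.1, -0.3, 0.3]
width: 36.1
grip_force: 0.0
```

```bash
python3 -c "
from h import *
st();wplate('w6.png')"
```

```text
t 8.52 pos [ 404.1 -240.9   63.8] rot [-1.7997e+02  1.6000e-01 -2.9940e+01] s,n [470.5  -8.3] F [-0.1 -0.3  0.3] w 36.1 j [-40.   2. 118.   0.  61.  80.]
wplate 37326 [ 86.6 107.3] ang 60.1 corners s,n: [[493.4, -55.6], [600.7, -55.8], [600.9, 30.8], [493.6, 31.0]]
rail? 5129 [13.3 98.3] ang 60.2 [[505.8, 33.6], [604.1, 33.6], [604.1, 47.0], [505.8, 47.0]]
```

View pics/w6.png

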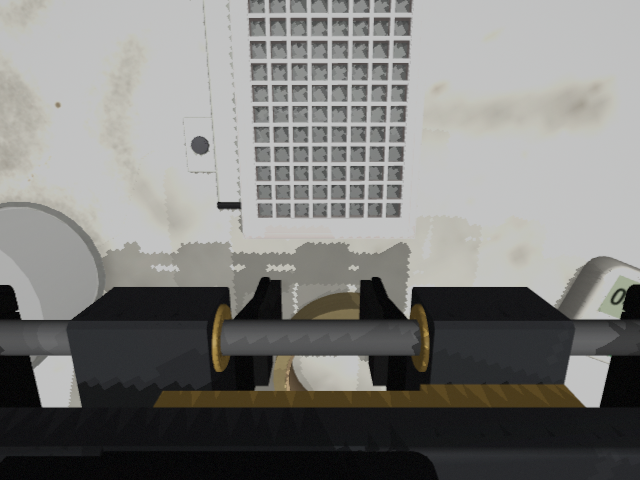

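Wrist view: the plate lies along the rail (rail end at (229,205)), and the fingers are between the plate's end (325,235) and the tape below (320,300). Next I'll lower and push along the rail.

>>> servo_tool([
  {"tx": 0, "ty": 0, "tz": 18, "twist": -0.1, "hand": 150},
  {"tx": 0, "ty": 0, "tz": 18, "twist": 0, "hand": 150},
  {"tx": 0, "ty": 0, "tz": 12, "twist": 0, "hand": 150},
  {"tx": 4, "ty": 0, "tz": 0, "twist": 0, "hand": 150},
  {"tx": 4, "ty": 0, "tz": 0, "twist": 0, "hand": 150},
])

```text
time: 8.98
eef_pos: [412.5, -246.2, 17.4]
ee_rot: [180.0, -0.0, -29.9]
contact_force: [0.7, 0.5, 1.0]
width: 35.9
grip_force: 0.0
```

>>> servo_tool([
  {"tx": 4, "ty": 0, "tz": 0, "twist": 0, "hand": 150},
  {"tx": 5, "ty": 0, "tz": 0, "twist": 0, "hand": 150},
  {"tx": 5, "ty": 0, "tz": 0, "twist": 0, "hand": 150},
  {"tx": 5, "ty": 0, "tz": 0, "twist": 0, "hand": 150},
  {"tx": 5, "ty": 0, "tz": 0, "twist": 0, "hand": 150},
])

```text
time: 9.4
eef_pos: [433.0, -257.9, 17.0]
ee_rot: [180.0, 0.0, -29.9]
contact_force: [-3.8, 2.1, 3.5]
width: 35.7
grip_force: 2.5
```

>>> servo_tool([
  {"tx": 5, "ty": 0, "tz": 0, "twist": 0, "hand": 150},
  {"tx": 5, "ty": 0, "tz": 0, "twist": 0, "hand": 150},
  {"tx": 5, "ty": 0, "tz": 0, "twist": 0, "hand": 150},
  {"tx": 5, "ty": 0, "tz": 0, "twist": 0, "hand": 150},
  {"tx": 5, "ty": 0, "tz": 0, "twist": 0, "hand": 150},
])

```text
time: 9.82
eef_pos: [454.7, -270.2, 16.5]
ee_rot: [-180.0, 0.0, -29.9]
contact_force: [-4.3, 2.2, 3.9]
width: 35.5
grip_force: 2.5
```

>>> servo_tool([
  {"tx": 5, "ty": 0, "tz": 0, "twist": 0, "hand": 150},
  {"tx": 5, "ty": 0, "tz": 0, "twist": 0, "hand": 150},
  {"tx": 5, "ty": 0, "tz": 0, "twist": 0, "hand": 150},
  {"tx": 5, "ty": 0, "tz": 0, "twist": 0, "hand": 150},
  {"tx": 0, "ty": 0, "tz": 0, "twist": 0, "hand": 150},
])

```text
time: 10.23
eef_pos: [473.2, -281.0, 16.8]
ee_rot: [180.0, -0.1, -29.9]
contact_force: [-0.2, 0.5, -0.1]
width: 35.7
grip_force: 0.0
```

```bash
python3 -c "
from h import *
st();wplate('w7.png')"
```

```text
t 10.23 pos [ 473.2 -281.    16.8] rot [ 1.7999e+02 -1.5000e-01 -2.9920e+01] s,n [550.4  -8.8] F [-0.2  0.5 -0.1] w 35.7 j [-39.  16. 107.   0.  56.  81.]
wplate 60227 [ 86.8 101.7] ang 60.1 corners s,n: [[565.4, -55.9], [667.1, -56.2], [667.3, 30.6], [565.7, 30.9]]
rail? 8064 [ 12.5 110.2] ang 60.3 [[560.5, 34.4], [670.7, 34.5], [670.7, 47.0], [560.5, 46.8]]
```

>>> servo_tool([
  {"tx": 3, "ty": 0, "tz": 0, "twist": 0, "hand": 150},
  {"tx": 4, "ty": 0, "tz": 0, "twist": 0, "hand": 150},
  {"tx": 4, "ty": 0, "tz": 0, "twist": 0, "hand": 150},
  {"tx": 3, "ty": 0, "tz": 0, "twist": 0, "hand": 150},
  {"tx": 2, "ty": 0, "tz": 0, "twist": 0, "hand": 150},
])

```text
time: 10.7
eef_pos: [486.0, -288.3, 16.5]
ee_rot: [-180.0, -0.0, -29.9]
contact_force: [-2.5, 0.6, 1.5]
width: 36.0
grip_force: 1.4
```

>>> servo_tool([
  {"tx": 1.5, "ty": 0, "tz": 0, "twist": 0, "hand": 150},
  {"tx": 1.5, "ty": 0, "tz": 0, "twist": 0, "hand": 150},
  {"tx": 1, "ty": 0, "tz": 0, "twist": 0, "hand": 150},
  {"tx": 1, "ty": 0, "tz": 0, "twist": 0, "hand": 150},
  {"tx": 1, "ty": 0, "tz": 0, "twist": 0, "hand": 150},
])

```text
time: 11.12
eef_pos: [490.8, -291.0, 16.5]
ee_rot: [-180.0, -0.0, -29.9]
contact_force: [-0.6, 0.5, -0.5]
width: 36.0
grip_force: 0.7
```

>>> servo_tool([
  {"tx": 0.7, "ty": 0, "tz": 0, "twist": 0, "hand": 150},
  {"tx": 0.7, "ty": 0, "tz": 0, "twist": 0, "hand": 150},
  {"tx": 0.7, "ty": 0, "tz": 0, "twist": 0, "hand": 150},
  {"tx": 0, "ty": 0, "tz": 0, "twist": 0, "hand": 150},
  {"tx": 0, "ty": 0, "tz": 0, "twist": 0, "hand": 150},
])

```text
time: 11.53
eef_pos: [492.7, -292.2, 16.6]
ee_rot: [180.0, -0.0, -29.9]
contact_force: [-0.4, 0.9, -0.6]
width: 35.8
grip_force: 0.4
```

```bash
python3 -c "
from h import *
st();wplate('w8.png')"
```

```text
t 11.53 pos [ 492.7 -292.2   16.6] rot [ 1.800e+02 -2.000e-02 -2.991e+01] s,n [572.9  -8.7] F [-0.4  0.9 -0.6] w 35.8 j [-39.  19. 104.   0.  57.  81.]
wplate 60128 [ 86.8 101.4] ang 60.1 corners s,n: [[588.2, -55.9], [689.6, -56.1], [689.8, 30.7], [588.4, 30.9]]
rail? 8105 [ 12.7 110.1] ang 60.5 [[583.1, 34.0], [693.2, 34.6], [693.1, 47.2], [583.0, 46.7]]
```

>>> servo_tool([
  {"tx": 0.8, "ty": 0, "tz": 0, "twist": 0, "hand": 150},
  {"tx": 0.8, "ty": 0, "tz": 0, "twist": 0, "hand": 150},
  {"tx": 0.8, "ty": 0, "tz": 0, "twist": 0, "hand": 150},
  {"tx": 0, "ty": 0, "tz": 0, "twist": 0, "hand": 150},
  {"tx": 0, "ty": 0, "tz": 0, "twist": 0, "hand": 150},
])

```text
time: 12.0
eef_pos: [494.8, -293.4, 16.6]
ee_rot: [180.0, -0.0, -29.9]
contact_force: [-2.3, 0.9, 1.6]
width: 36.0
grip_force: 1.0
```

>>> servo_tool([
  {"tx": 0.8, "ty": 0, "tz": 0, "twist": 0, "hand": 150},
  {"tx": 0.6, "ty": 0, "tz": 0, "twist": 0, "hand": 150},
  {"tx": 0.6, "ty": 0, "tz": 0, "twist": 0, "hand": 150},
  {"tx": 0, "ty": 0, "tz": 0, "twist": 0, "hand": 150},
  {"tx": 0, "ty": 0, "tz": 0, "twist": 0, "hand": 150},
])

```text
time: 12.42
eef_pos: [495.5, -293.8, 16.5]
ee_rot: [-180.0, 0.1, -29.9]
contact_force: [-6.3, 3.7, 4.8]
width: 36.1
grip_force: 3.5
```

>>> servo_tool([
  {"tx": 0.7, "ty": 0, "tz": 0, "twist": 0, "hand": 150},
  {"tx": 0.7, "ty": 0, "tz": 0, "twist": 0, "hand": 150},
  {"tx": 0, "ty": 0, "tz": 0, "twist": 0, "hand": 150},
  {"tx": 0, "ty": 0, "tz": 0, "twist": 0, "hand": 150},
  {"tx": 0, "ty": 0, "tz": 0, "twist": 0, "hand": 150},
])

```text
time: 12.83
eef_pos: [495.6, -293.8, 16.5]
ee_rot: [-180.0, 0.3, -29.9]
contact_force: [-11.9, 5.7, 11.2]
width: 35.8
grip_force: 6.3
```

>>> servo_tool([
  {"tx": -3, "ty": 0, "tz": 0, "twist": 0, "hand": 150},
  {"tx": -8, "ty": 0, "tz": 0, "twist": 0, "hand": 150},
  {"tx": -10, "ty": 0, "tz": -20, "twist": 0, "hand": 150},
  {"tx": -10, "ty": 0, "tz": -35, "twist": 0, "hand": 150},
  {"tx": -20, "ty": 0, "tz": -35, "twist": 0, "hand": 150},
])

```text
time: 13.25
eef_pos: [453.1, -269.3, 106.5]
ee_rot: [-180.0, 0.0, -29.9]
contact_force: [0.2, -0.5, 0.6]
width: 35.8
grip_force: 0.0
```

>>> servo_tool([
  {"tx": -25, "ty": 0, "tz": -20, "twist": 0, "hand": 150},
  {"tx": -25, "ty": 0, "tz": -20, "twist": 0, "hand": 150},
  {"tx": 0, "ty": 0, "tz": 0, "twist": 0, "hand": 150},
  {"tx": 0, "ty": 0, "tz": 0, "twist": 0, "hand": 150},
  {"tx": 0, "ty": 0, "tz": 0, "twist": 0, "hand": 150},
])

```text
time: 13.67
eef_pos: [410.4, -244.9, 146.5]
ee_rot: [180.0, -0.1, -29.9]
contact_force: [0.3, -0.3, -0.1]
width: 36.0
grip_force: 0.0
```

```bash
python3 -c "
from h import *
st();wplate('w9.png')"
```

```text
t 13.67 pos [ 410.4 -244.9  146.5] rot [ 1.7999e+02 -1.0000e-01 -2.9920e+01] s,n [477.9  -8.6] F [ 0.3 -0.3 -0.1] w 36.0 j [-40.  -4. 113.   0.  70.  80.]
wplate 8934 [86.3 45.2] ang 60.1 corners s,n: [[587.3, -55.6], [632.6, -55.7], [632.8, 30.6], [587.5, 30.7]]
rail? 4539 [101.8 130.4] ang 60.1 [[505.5, -54.9], [636.0, -55.0], [636.1, 46.8], [505.7, 46.9]]
```

View pics/w9.png

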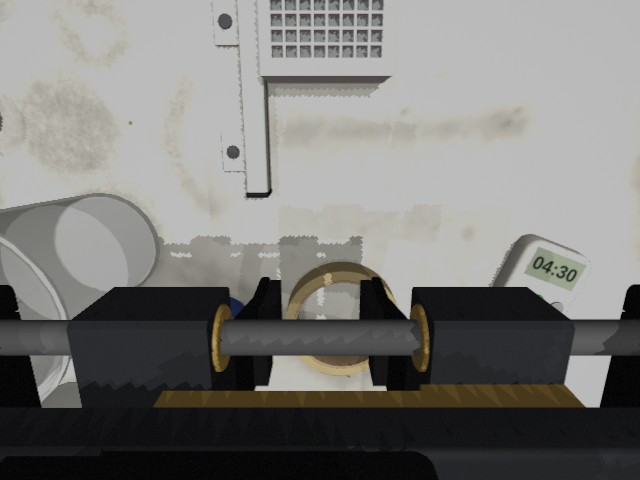

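The plate took 17 N against the end stop and has stayed there; tape and timer are undisturbed. One light seating push on the long side will make sure it is flush.

>>> servo_tool([
  {"tx": 20, "ty": 15, "tz": 0, "twist": -6.9, "hand": 0},
  {"tx": 0, "ty": 0, "tz": 0, "twist": 6.9, "hand": 0},
  {"tx": 35, "ty": 20, "tz": 0, "twist": 0, "hand": 0},
  {"tx": 35, "ty": 20, "tz": 0, "twist": 0, "hand": 0},
  {"tx": 35, "ty": 20, "tz": 0, "twist": 0, "hand": 0},
])

```text
time: 14.13
eef_pos: [481.6, -372.8, 144.2]
ee_rot: [-180.0, 0.1, -29.9]
contact_force: [1.1, 0.3, 0.3]
width: 61.5
grip_force: 0.0
```

>>> servo_tool([
  {"tx": 30, "ty": 20, "tz": 0, "twist": 0, "hand": 0},
  {"tx": 17, "ty": 10, "tz": 0, "twist": 0, "hand": 0},
  {"tx": 0, "ty": 0, "tz": 0, "twist": -6.93, "hand": 0},
  {"tx": 0, "ty": 0, "tz": 0, "twist": -6.93, "hand": 0},
  {"tx": 0, "ty": 0, "tz": 0, "twist": -6.93, "hand": 0},
])

```text
time: 14.55
eef_pos: [506.6, -421.7, 143.2]
ee_rot: [-179.9, 0.2, -8.8]
contact_force: [-1.0, 0.4, -0.3]
width: 86.0
grip_force: 0.0
```

>>> servo_tool([
  {"tx": 0, "ty": 0, "tz": 0, "twist": -6.93, "hand": 0},
  {"tx": 0, "ty": 0, "tz": 0, "twist": -6.93, "hand": 0},
  {"tx": 0, "ty": 0, "tz": 0, "twist": -6.93, "hand": 0},
  {"tx": 0, "ty": 0, "tz": 0, "twist": -6.93, "hand": 0},
  {"tx": 0, "ty": 0, "tz": 0, "twist": -6.93, "hand": 0},
])

```text
time: 14.97
eef_pos: [506.7, -421.2, 143.7]
ee_rot: [-179.8, 0.0, 25.9]
contact_force: [0.2, -0.2, -0.3]
width: 87.2
grip_force: 0.0
```

>>> servo_tool([
  {"tx": 0, "ty": 0, "tz": 0, "twist": -6.93, "hand": 0},
  {"tx": 0, "ty": 0, "tz": 0, "twist": -6.93, "hand": 0},
  {"tx": 0, "ty": 0, "tz": 0, "twist": -6.93, "hand": 0},
  {"tx": 0, "ty": 0, "tz": 0, "twist": -6.93, "hand": 0},
  {"tx": 0, "ty": 0, "tz": 0, "twist": -6.93, "hand": 0},
])

```text
time: 15.38
eef_pos: [506.7, -421.2, 143.8]
ee_rot: [-179.8, -0.1, 60.5]
contact_force: [0.4, 0.9, 1.0]
width: 87.2
grip_force: 0.0
```

```bash
python3 -c "
from h import *
st();wplate('w10.png')"
```

```text
t 15.38 pos [ 506.7 -421.2  143.8] rot [-1.7984e+02 -6.0000e-02  6.0520e+01] s,n [ 649.2 -113.8] F [0.4 0.9 1. ] w 87.2 j [-47.  21.  86.   0.  73. -17.]
wplate 24125 [ 86.6 128.7] ang 60.1 corners s,n: [[587.5, -55.5], [716.3, -55.7], [716.4, 30.9], [587.7, 31.1]]
rail? 5666 [ 12.6 211. ] ang 60.6 [[505.6, 29.8], [716.6, 31.1], [716.5, 43.8], [505.5, 42.5]]
```

>>> servo_tool([
  {"tx": 0, "ty": 0, "tz": 25, "twist": 0.3, "hand": 0},
  {"tx": 0, "ty": 0, "tz": 35, "twist": 0, "hand": 0},
  {"tx": 0, "ty": 0, "tz": 30, "twist": 0, "hand": 0},
  {"tx": 0, "ty": 0, "tz": 25, "twist": 0, "hand": 0},
  {"tx": 5, "ty": 0, "tz": 12, "twist": 0, "hand": 0},
])

```text
time: 15.85
eef_pos: [506.6, -415.1, 13.2]
ee_rot: [-179.5, -0.1, 59.7]
contact_force: [-0.2, 1.1, -1.0]
width: 87.1
grip_force: 0.0
```

>>> servo_tool([
  {"tx": 10, "ty": 0, "tz": 0, "twist": 0, "hand": 0},
  {"tx": 10, "ty": 0, "tz": 0, "twist": 0, "hand": 0},
  {"tx": 8, "ty": 0, "tz": 0, "twist": 0, "hand": 0},
  {"tx": 5, "ty": 0, "tz": 0, "twist": 0, "hand": 0},
  {"tx": 3, "ty": 0, "tz": 0, "twist": 0, "hand": 0},
])

```text
time: 16.27
eef_pos: [529.3, -385.7, 21.7]
ee_rot: [179.8, 0.0, 59.9]
contact_force: [-0.9, -0.1, 0.8]
width: 87.1
grip_force: 0.0
```

>>> servo_tool([
  {"tx": 1.5, "ty": 0, "tz": 0, "twist": 0, "hand": 0},
  {"tx": 1, "ty": 0, "tz": 0, "twist": 0, "hand": 0},
  {"tx": 1, "ty": 0, "tz": 0, "twist": 0, "hand": 0},
  {"tx": 0.7, "ty": 0, "tz": 0, "twist": 0, "hand": 0},
  {"tx": 0, "ty": 0, "tz": 0, "twist": 0, "hand": 0},
])

```text
time: 16.68
eef_pos: [529.3, -382.5, 19.6]
ee_rot: [180.0, 0.0, 59.9]
contact_force: [0.5, 1.0, 0.7]
width: 86.9
grip_force: 0.0
```

>>> servo_tool([
  {"tx": 1, "ty": 0, "tz": 0, "twist": -0.2, "hand": 0},
  {"tx": 0.8, "ty": 0, "tz": 0, "twist": 0, "hand": 0},
  {"tx": 0.7, "ty": 0, "tz": 0, "twist": 0, "hand": 0},
  {"tx": 0, "ty": 0, "tz": 0, "twist": 0, "hand": 0},
  {"tx": 0, "ty": 0, "tz": 0, "twist": 0, "hand": 0},
])

```text
time: 17.1
eef_pos: [530.4, -380.5, 19.5]
ee_rot: [-180.0, 0.0, 60.1]
contact_force: [-1.8, -2.6, -0.7]
width: 87.2
grip_force: 1.4
```

>>> servo_tool([
  {"tx": 0.8, "ty": 0, "tz": 0, "twist": 0, "hand": 0},
  {"tx": 0.8, "ty": 0, "tz": 0, "twist": 0, "hand": 0},
  {"tx": 0, "ty": 0, "tz": 0, "twist": 0, "hand": 0},
  {"tx": 0, "ty": 0, "tz": 0, "twist": 0, "hand": 0},
  {"tx": 0, "ty": 0, "tz": 0, "twist": 0, "hand": 0},
])

```text
time: 17.52
eef_pos: [530.6, -380.5, 19.7]
ee_rot: [180.0, 0.2, 60.1]
contact_force: [-4.7, -5.3, -0.3]
width: 87.2
grip_force: 3.9
```

Firm against the rail again at the same depth (n = -66.6). I'll retreat, go clear, and check from above.

>>> servo_tool([
  {"tx": -5, "ty": 0, "tz": 0, "twist": 0, "hand": 0},
  {"tx": -12, "ty": 0, "tz": 0, "twist": 0, "hand": 0},
  {"tx": -15, "ty": 0, "tz": -15, "twist": 0, "hand": 0},
  {"tx": -10, "ty": 0, "tz": -35, "twist": 0, "hand": 0},
  {"tx": 0, "ty": 0, "tz": -35, "twist": 0, "hand": 0},
])

```text
time: 17.93
eef_pos: [508.0, -415.9, 103.3]
ee_rot: [-179.7, -0.1, 60.0]
contact_force: [1.0, -1.1, 0.6]
width: 86.8
grip_force: 0.0
```

>>> servo_tool([
  {"tx": -27, "ty": -20, "tz": -35, "twist": 0, "hand": 0},
  {"tx": -27, "ty": -30, "tz": -35, "twist": 0, "hand": 0},
  {"tx": -27, "ty": -30, "tz": -20, "twist": 0, "hand": 0},
  {"tx": -27, "ty": -30, "tz": 0, "twist": 0, "hand": 0},
  {"tx": -27, "ty": -30, "tz": 0, "twist": 0, "hand": 0},
])

```text
time: 18.35
eef_pos: [337.0, -459.3, 182.8]
ee_rot: [179.8, 0.1, 60.1]
contact_force: [-0.3, -0.0, -0.2]
width: 87.2
grip_force: 0.0
```

>>> servo_tool([
  {"tx": -27, "ty": -30, "tz": 0, "twist": 0, "hand": 0},
  {"tx": -27, "ty": -30, "tz": 0, "twist": 0, "hand": 0},
  {"tx": -15, "ty": -15, "tz": 0, "twist": 0, "hand": 0},
  {"tx": 0, "ty": 0, "tz": 0, "twist": 0, "hand": 0},
  {"tx": 0, "ty": 0, "tz": 0, "twist": 0, "hand": 0},
])

```text
time: 18.77
eef_pos: [237.4, -480.9, 180.7]
ee_rot: [179.9, -0.0, 59.9]
contact_force: [0.2, 0.1, -0.1]
width: 86.9
grip_force: 0.0
```

```bash
python3 -c "
from h import *
st();b,d,p,W=plate()
for a in [(325,396,102,215,19,29),(392,425,100,135,27,35)]:
    r,bx=rect(W,reg(W,d,*a));print(r[1:],np.round(np.c_[bx@o,bx@nn],1).tolist())
cv2.imwrite('pics/c9.png',cv2.resize(b[80:320,290:480],None,fx=2.5,fy=2.5))"
```

```text
t 18.77 pos [ 237.4 -480.9  180.7] rot [ 1.7995e+02 -2.0000e-02  5.9890e+01] s,n [ 445.  -299.4] F [ 0.2  0.1 -0.1] w 86.9 j [-72.   2. 103.   0.  74. -42.]
plate [ 560.  -333.7] [ 86.1 131. ] ang 60.2 corners s,n: [[586.4, -54.3], [717.5, -54.4], [717.5, 31.7], [586.4, 31.8]]
((72.12332916259766, 213.0026092529297), 60.10426712036133) [[504.5, -24.1], [717.5, -24.5], [717.7, 47.6], [504.6, 48.0]]
((49.38129806518555, 16.698610305786133), 66.59879302978516) [[718.8, -9.1], [735.4, -7.3], [729.9, 41.8], [713.3, 40.0]]
```

View pics/c9.png

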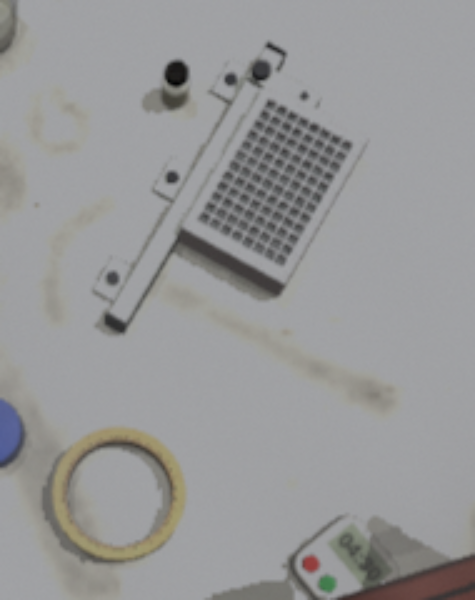

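The plate lies flat along the rail (angle 60.2°, side at n = 31.7) with its end against the end stop. Vial, tape, cap and timer are where they were.

```bash
python3 -c "
from workcell import robot
print(robot.hand_in())"
```

```text
the job is handed in; nothing more can be done
None
```

The plate was pushed flat against the rail and up to the end stop, the arm is clear, and the job was handed in at about 19 s; in the last overhead view the vial, cap, tape and timer had not moved (bottle and beaker were outside it), and no verdict came back.

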